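Riddle pins out of a slotted basket and tip out the valve body

TASK

On the coffee-machine repair bench, take the slotted basket by its upright plate, raise it a little and rock or shake it from side to side over the black catch tray it stands in, until both small steel pins have dropped through into that tray while the brass valve body stays in the basket. Then tip the valve body out of the basket's open mouth into the square steel tray, and stand the empty basket upright back in the black catch tray and let go. Do not touch the pins or the valve body with the gripper.

Things in the scene. Friction and masses are not known exactly. Their poses are not given: they have to be found in the camera images.
- basket_grip (a point): Grip point on the upright plate (10 mm thick along x, 50 wide; top 20 mm above the point, 40 free below) of a loose steel basket, 0.32 kg, 110 long, 108 wide. Basket axes: x from open mouth to plate, y across, z up. Feet end 112 mm below the point, floor 77 below; middle 55 mm and mouth lip 107 mm to -x of it. The other three sides have 33 mm walls. Floor: two V channels along x between three 18 mm slots.
- catch: Black plastic catch tray, fixed, open box 180 x 180 mm outside, 55 high, walls and floor 5 mm. Origin: centre of its underside; x and y along its sides, z up. At the start the basket stands in it, its four 35 mm feet on the tray's floor, the basket's x along the tray's y within 6 degrees, so its mouth looks to the robot's right.
- dish: Square steel parts tray, fixed, open box 160 x 160 mm outside, 45 high, walls and floor 4 mm, empty at the start. Origin: centre of its underside; x and y along its sides, z up.
- valve_center (a point): Brass valve body, block 40 x 56 x 24 mm (x, y, z) with a boss 26 mm across, 10 high on top, about 0.22 kg, lying in the plate half of the basket. The point is the block's centre. It slides out over the lip (a plain edge, front feet 17 mm behind it) once the mouth is tipped about 50 degrees down, and stays put when the basket is rolled 20 degrees sideways.
- pin1_center (a point): Steel dowel pin, 12 mm diameter, 24 long, 20 g, lying along the floor channel on the basket's -y side (24 mm wide, centred 21 mm from the middle), some 20 mm from the middle towards the mouth. The point is its centre. Rolling the basket sideways about its x by over 9 degrees (best 15 to 25) rolls it over the channel's edge and down a slot.
- pin2_center (a point): The other dowel pin, the same, in the channel on the basket's +y side. The point is its centre.
Not all that is in view belongs to the job. There is more than one size of the part that bears valve_center; the job needs the middle-sized. What is shaped like the part that bears basket_grip but brown is not meant.

How it is judged:
By the outcome, as a careful person would: the job done as asked, in the order asked, and still so for the second after the job is handed in, with the robot touching nothing.
It also fails if it takes over 72 s, if anything falls off the work surface, if the arm or the gripper's body presses on something with over 40 N, if the wrist force passes 120 N, or if a joint passes its speed limit or range.

ROBOT

A 6-joint arm with a two-finger parallel gripper is mounted at the origin on the work surface. World frame = base frame: x ahead of the robot, y to its left, z up, the work surface at z = 0. Lengths are in m, angles in rad, forces in N, time in s.
With the tool pointing down it reaches from about 0.375 to 0.925 m from the base axis. Payload 5.7 kg.
Tool frame: the origin (TCP) lies where the fingers leave the gripper's body, on its centre line; the fingertips stand 73 mm ahead of it and the grasp point (between the pads) lies 54 mm ahead of it; z points along the fingers, y is the line along which they close (so a half turn about z gives the same grasp; the last joint's range is limited). The gripper opens to 85 mm and grips with 20 to 120 N. Pads are 22 mm wide; open, the fingers measure 114 mm over their backs; the gripper's body (76 mm by 85 mm) begins 54 mm behind the grasp point. The pads swing forward as they close: fully open they stand 13 mm farther back than shut.
Start: joints at [-1.295, 0.359, 1.51, -0, 1.272, -0.115], TCP at [0.229, -0.555, 0.304] pointing down, gripper open.
Joint ranges: [-2.97, 2.97], [-1.01, 2.36], [0.21, 2.38], [-0.96, 4.11], [0.2, 2.71], [-2.98, 2.98]. Speed limits (rad/s): [2.39, 2.39, 3.14, 3.14, 3.14, 3.14].

INTERFACE

Orientations are given as a unit quaternion [x, y, z, w].
In Python, from bench import arm, grip, solver, cams, ticket, current_time, current_joint_positions, current_qvel, current_joint_torque, current_tool_pos, current_ee_rot, current_ft_force, current_moment, current_width, current_finger_force gives the robot as it stands. Calls block until the motion is done:
- arm.move_to(position, orientation): joint-space move of the TCP to a pose.
- arm.move_linear(position, rotation=None, v=0.15): straight line of the TCP; rotation=None keeps the orientation; v is the mean speed in m/s.
- arm.move_joints(angles): joint-space move.
- grip(opening, force=None): opening from 0.0 (shut) to 1.0 (fully open); force is the grip in N (None keeps the last); returns when the fingers have stopped.
- arm.pause(seconds).
- solver.ik(position, orientation): joint angles nearest the present ones, or None.
- cams.capture(name): name is "side" or "top"; returns a dict with "pixels" (480x640x3 uint8, blue, green, red), "intrinsics" (3x3 intrinsics, pixels), "R" (3x3) and "t" (3): a world point X has camera coordinates R X + t. Camera axes: x right, y down, z forward; pixel columns grow to the right and rows downward; lengths in m; the calibration is good to about 2 mm. A picture is of the moment at which its call begins. There is no depth.
A pose or a line that the arm cannot do raises arm.IKError and nothing moves.
- ticket.sign_off(): hands the job in; it is judged then, once.
Trained networks look in a picture, given as the dict that the camera call returned (one of the last four; its "shot" number tells which), for a name from the list of things; names that differ only in an ending like _2 or _b are one class to them, and where a whole thing is asked for, a point or a joint stands for the part that bears it (a point fixed in the world has none). Each returns a list of dicts, best first, with "confidence" (0 to 1); they miss things now and then, are a little off and sometimes report something else, mostly with a low value. They report only what shows in the picture. A call takes as long as a camera call. They do not tell look-alikes from the thing itself.
- cams.look_for(picture, target): "bbox" ([left, top, width, height] in pixels, round what is visible of it).
- cams.regions_of(picture, target): "mask" (480x640 bool, what is visible of it) and "bbox" ([left, top, width, height] in pixels, round what is visible of it).
- cams.spot_point(picture, target): "position" ([column, row] in pixels: a listed point, or the origin of a listed thing).
Readings, each from a call of its own:
- current_time(): time.
- current_joint_positions(): joint angles.
- current_qvel(): joint speeds.
- current_joint_torque(): joint torques, N m.
- current_tool_pos(): TCP position.
- current_ee_rot(): TCP orientation.
- current_ft_force(): force on the tool from outside, world axes, zero at the start.
- current_moment(): the same for the moment, N m.
- current_width(): opening from 0.0 (shut) to 1.0 (fully open).
- current_finger_force(): force on a finger pad.
Only numpy, scipy, OpenCV 4.12 (cv2) and the standard library are available. Lean on these libraries where they do the work, as an engineer would, in place of code of your own. Each camera call takes 0.05 s, during which the arm holds its last target. There are 200 camera calls.

## Working session

There is one attempt and no reset: what is moved stays moved. The work goes in short steps, each a Python script; the robot and the scene stay as the last script left them, time stands still between calls to the robot, and variables do not carry over. Pictures are saved under pics/ and viewed, at most 10 in all, crops included, and the job is handed in when it is done.

```bash
mkdir -p pics; ls
cat > h.py <<'E'
import numpy as np, cv2
from bench import *
from scipy.spatial.transform import Rotation as Rn
def ray(p,px):
    K=np.array(p["intrinsics"]);R=np.array(p["R"]);t=np.array(p["t"])
    d=R.T@np.linalg.inv(K)@np.array([px[0],px[1],1.]); return -R.T@t,d
def at_z(p,px,z):
    c,d=ray(p,px); return c+d*(z-c[2])/d[2]
def tri(ps,pxs):
    A=np.zeros((3,3));b=np.zeros(3)
    for p,px in zip(ps,pxs):
        c,d=ray(p,px);d=d/np.linalg.norm(d);M=np.eye(3)-np.outer(d,d);A+=M;b+=M@c
    return np.linalg.solve(A,b)
def proj(p,X):
    x=np.array(p["intrinsics"])@(np.array(p["R"])@np.array(X)+np.array(p["t"])); return x[:2]/x[2]
E
python3 - <<'E'
from h import *
ims=[]
for n in ("side","top"):
    p=cams.capture(n); cv2.imwrite(f"pics/{n}0.png",p["pixels"])
    c,_=ray(p,(0,0)); print(n,c.round(3))
    for k in ["basket_grip","catch","dish","valve_center","pin1_center","pin2_center"]:
        for d in cams.spot_point(p,k)[:4]:
            print(k,np.round(d["position"],1),round(d["confidence"],2), at_z(p,d["position"],{"basket_grip":.117,"catch":0,"dish":0}.get(k,.055)).round(3))
E
```

```text
pics
side [0.303 0.678 0.699]
basket_grip [412.1 147.9] 0.66 [ 0.224 -0.321  0.117]
basket_grip [289.2 163.8] 0.65 [ 0.494 -0.205  0.117]
catch [303.9 195. ] 0.72 [ 0.469 -0.251  0.   ]
dish [255.  344.3] 0.93 [0.478 0.197 0.   ]
valve_center [238.6 256.8] 0.6 [0.546 0.041 0.055]
valve_center [294.  238.7] 0.54 [ 0.45  -0.029  0.055]
valve_center [295.7 178. ] 0.47 [ 0.487 -0.241  0.055]
pin2_center [291.8 161.4] 0.52 [ 0.51  -0.31   0.055]
pin2_center [312.7 174.8] 0.42 [ 0.449 -0.261  0.055]
top [0.321 0.013 1.076]
basket_grip [420.4 175.8] 0.58 [ 0.486 -0.207  0.117]
catch [432.4 194.3] 0.66 [ 0.468 -0.258  0.   ]
dish [208.3 191.7] 0.75 [0.475 0.199 0.   ]
valve_center [348.6 198.2] 0.83 [ 0.454 -0.081  0.055]
valve_center [305.4 151.4] 0.82 [0.545 0.002 0.055]
valve_center [431.4 180.7] 0.77 [ 0.487 -0.243  0.055]
pin1_center [456.2 180.2] 0.41 [ 0.488 -0.292  0.055]
pin2_center [451.5 200.4] 0.65 [ 0.449 -0.282  0.055]
```

View pics/side0.png

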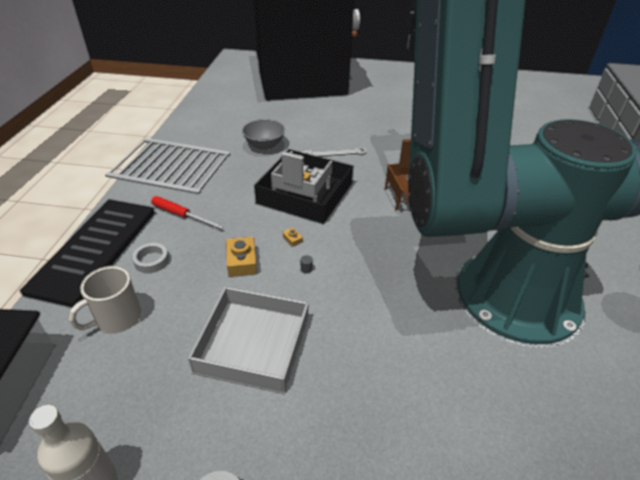

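Run:
```python
import cv2
im=cv2.imread("pics/top0.png")[90:310,130:530]
cv2.imwrite("pics/topc.png",cv2.resize(im,(800,440),interpolation=cv2.INTER_CUBIC))
```

```text
(no output)
```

View pics/topc.png

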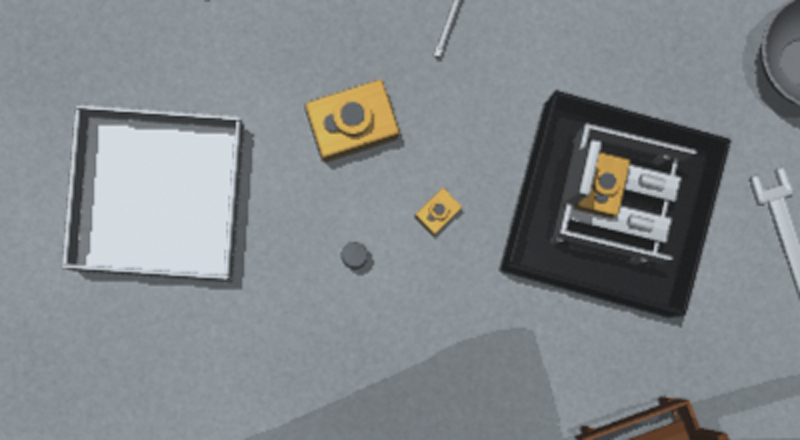

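The side view shows the grey basket in the black tray at (300,180). The top crop shows it at crop (615,190), which is full-image (437,185).

- **Basket:** the candidates are grey at top (437,185) and brown at side (400,180). The grey one fits, because the brown one is ruled out.
- **Valve body:** the candidates are large at top (305,150), small at (348,197) and middle at (432,181). The middle one fits, because it lies in the basket.

I'll confirm both with a model overlay on an enlarged crop, and check reachability.

```bash
cat >> h.py <<'E'
def basketR(yaw,tip=0,roll=0):
    """basket axes in world. yaw: angle of basket x; tip>0: mouth down (about basket y); roll about basket x"""
    return Rn.from_euler('z',yaw)*Rn.from_euler('y',-tip)*Rn.from_euler('x',roll)
def tool(Rb,P,pt,s=1):
    """TCP pose so that basket point pt (basket coords rel. grip) is at P. s: sign of tool y vs basket x"""
    g=np.array(P)-Rb.apply(pt)
    T=np.column_stack([[0,s,0],[s,0,0],[0,0,-1]])  # tool x,y,z in basket coords
    R=Rn.from_matrix(Rb.as_matrix()@T)
    return g-R.apply([0,0,.054]), R.as_quat()
E
python3 - <<'E'
from h import *
yaw=np.radians(90-14); G=np.array([.490,-.206,.117])
R=basketR(yaw); print(R.apply([1,0,0]).round(2))
# tip sign check: mouth should point down
print(basketR(yaw,1.0).apply([-1,0,0]).round(2))
p=cams.capture("top"); q=cams.capture("side"); outs=[]
for im,(x0,y0) in ((p,(380,130)),(q,(240,130))):
    a=cv2.resize(im["pixels"][y0:y0+110,x0:x0+120],None,fx=4,fy=4,interpolation=cv2.INTER_CUBIC)
    b=a.copy()
    def poly(pts,c):
        z=[((proj(im,G+R.apply(v))-[x0,y0]+.5)*4-.5).astype(int) for v in pts]
        cv2.polylines(b,[np.array(z)],True,c,1)
    poly([(-.005,-.025,.02),(-.005,.025,.02),(-.005,.025,-.04),(-.005,-.025,-.04)],(0,255,0))
    poly([(-.107,-.054,-.044),(-.107,.054,-.044),(.003,.054,-.044),(.003,-.054,-.044)],(0,0,255))
    for y in(-.021,.021): poly([(-.087,y,-.071),(-.063,y,-.071)],(255,0,0))
    outs.append(np.vstack([b])) 
cv2.imwrite("pics/ov.png",cv2.resize(np.hstack(outs),(800,367)))
for s in(1,-1):
    P,Q=tool(R,G,[0,0,0],s); print("grasp",s,P.round(3),solver.ik(P,Q))
    for y in range(-180,180,30):
        r=[]
        for tip in (0,30,50,60,70):
            Pt,Qt=tool(basketR(np.radians(y),np.radians(tip)),[.477,.198,.075],[-.107,0,-.077],s)
            j=solver.ik(Pt,Qt); r.append(None if j is None else np.round(j,2).tolist())
        if sum(x is not None for x in r[:4])==4: print(s,y,r)
E
```

```text
[0.24 0.97 0.  ]
[-0.13 -0.52 -0.84]
grasp 1 [ 0.49  -0.206  0.171] [-5.27963741e-01  4.23089597e-01  1.80091106e+00 -4.44089210e-16
  9.17592000e-01 -1.85441397e+00]
1 -180 [[0.33, 0.23, 2.0, -0.0, 0.91, -2.82], [0.21, 0.5, 1.55, 0.1, 1.6, -2.96], [0.17, 0.74, 1.26, 0.14, 2.0, -2.97], [0.16, 0.87, 1.12, 0.17, 2.19, -2.96], [0.15, 1.0, 0.99, 0.2, 2.37, -2.94]]
1 -150 [[0.19, 0.22, 2.02, -0.0, 0.9, 2.81], [0.31, 0.51, 1.53, -0.11, 1.61, 2.95], [0.35, 0.76, 1.22, -0.15, 2.02, 2.96], [0.36, 0.89, 1.08, -0.18, 2.21, 2.95], [0.37, 1.02, 0.94, -0.21, 2.4, 2.93]]
1 -120 [[0.09, 0.25, 1.97, -0.0, 0.92, 2.18], [0.4, 0.49, 1.58, -0.31, 1.51, 2.58], [0.52, 0.71, 1.32, -0.42, 1.88, 2.65], [0.55, 0.84, 1.2, -0.48, 2.05, 2.64], [0.58, 0.96, 1.08, -0.55, 2.21, 2.62]]
1 -90 [[0.05, 0.32, 1.87, -0.0, 0.96, 1.62], [0.47, 0.43, 1.68, -0.48, 1.32, 2.23], [0.66, 0.62, 1.52, -0.65, 1.62, 2.42], [0.73, 0.73, 1.44, -0.72, 1.76, 2.47], [0.78, 0.84, 1.37, -0.79, 1.9, 2.49]]
1 60 [[0.39, 0.47, 1.61, -0.0, 1.07, -0.66], [0.05, 0.25, 1.99, 0.69, 0.72, -1.48], [-0.28, 0.29, 2.22, 1.27, 0.89, -2.32], [-0.46, 0.42,
[... 1701 characters left out ...]
0.29, 2.22, 1.27, 0.89, 0.82], [-0.46, 0.42, 2.31, 1.4, 1.07, 0.48], [-0.61, 0.6, 2.37, 1.42, 1.24, 0.18]]
-1 90 [[0.45, 0.42, 1.69, -0.0, 1.03, 2.02], [0.01, 0.32, 1.88, 0.62, 1.03, 1.23], [-0.28, 0.43, 1.94, 0.89, 1.25, 0.79], [-0.39, 0.53, 1.95, 0.95, 1.38, 0.62], [-0.48, 0.65, 1.94, 0.99, 1.5, 0.48]]
-1 120 [[0.47, 0.35, 1.81, -0.0, 0.98, 1.51], [0.04, 0.4, 1.74, 0.48, 1.3, 0.89], [-0.16, 0.56, 1.65, 0.64, 1.57, 0.67], [-0.23, 0.67, 1.6, 0.69, 1.71, 0.6], [-0.28, 0.78, 1.55, 0.74, 1.84, 0.55]]
-1 150 [[0.43, 0.28, 1.92, -0.0, 0.94, 0.95], [0.11, 0.46, 1.62, 0.3, 1.49, 0.55], [-0.0, 0.67, 1.41, 0.41, 1.84, 0.47], [-0.04, 0.79, 1.31, 0.46, 2.0, 0.46], [-0.07, 0.91, 1.21, 0.51, 2.15, 0.46]]
```

View pics/ov.png

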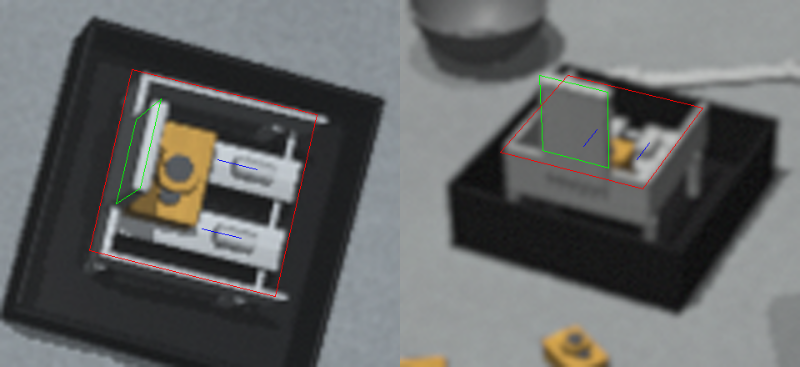

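The overlay fits at yaw 76° with a shift of about 6 mm towards -y. It confirms the grey basket with its plate at crop (150,140) and the middle-sized valve inside at (185,170). Next I grasp, lift and rock.

Run:
```python
from h import *
yaw=np.radians(76); G=np.array([.489,-.212,.117]); O=[0,0,0]; s=-1
print(current_time())
P,Q=tool(basketR(yaw),G,O,s)
arm.move_to(P+[0,0,.09],Q)
arm.move_linear(P,v=.12)
print("f",current_ft_force().round(1) if hasattr(current_ft_force(),'round') else current_ft_force())
print(grip(0.0,90),current_width(),current_finger_force())
arm.move_linear(P+[0,0,.035],v=.08)
print(current_time(),current_width(),np.round(current_ft_force(),1))
C=[-.055,0,-.077]; c0=G+[0,0,.035]+basketR(yaw).apply(C)
def roll(d,v=.1):
    P,Q=tool(basketR(yaw,0,np.radians(d)),c0,C,s); arm.move_linear(P,Q,v=v)
roll(19); arm.pause(.5); roll(-19); arm.pause(.5); roll(0); arm.pause(.2)
print(current_time(),np.round(current_ft_force(),1))
p=cams.capture("top");q=cams.capture("side")
for im in(p,q):
    for k in["pin1_center","valve_center"]:
        print(k,[(np.round(d["position"],0).tolist(),round(d["confidence"],2)) for d in cams.spot_point(im,k)])
a=[cv2.resize(im["pixels"][y:y+110,x:x+120],(400,367),interpolation=cv2.INTER_CUBIC) for im,(x,y) in((p,(380,130)),(q,(240,120)))]
cv2.imwrite("pics/rock.png",np.hstack(a))
```

```text
0.8
f [0.2 0.2 0.4]
False 0.10572185476027415 87.56816267967224
4.5667 0.10664770797533557 [ 1.   0.6 -5.7]
7.9333 [-0.8  0.3 -5.4]
pin1_center []
valve_center [([350.0, 200.0], 0.52)]
pin1_center [([296.0, 179.0], 0.5)]
valve_center [([240.0, 256.0], 0.85), ([295.0, 168.0], 0.64), ([297.0, 235.0], 0.56)]
```

View pics/rock.png

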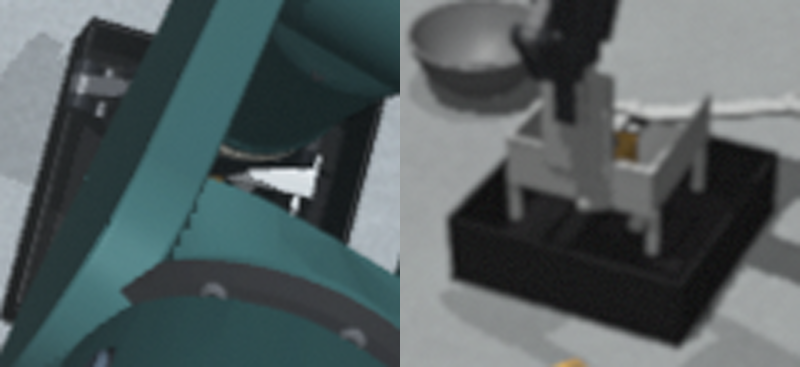

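After the rocking, the side view shows the valve still in the basket at crop (625,145). The pins can't be seen, and the basket looks slightly rolled. I'll check the tool pose, rock once more while weighing it, then swing away level for a clear look.

Run:
```python
from h import *
yaw=np.radians(76); G=np.array([.489,-.212,.117]); O=[0,0,0]; s=-1
C=[-.055,0,-.077]; c0=G+[0,0,.035]+basketR(yaw).apply(C)
P,Q=tool(basketR(yaw),c0,C,s)
print("err",np.round(np.array(current_tool_pos())-P,4),np.degrees((Rn.from_quat(current_ee_rot())*Rn.from_quat(Q).inv()).as_rotvec()).round(2), np.round(current_moment(),3))
def w(): 
    v=[]
    for _ in range(10): v.append(current_ft_force()); arm.pause(.02)
    return np.mean(v,0).round(2)
print(w())
def roll(d,v=.12):
    P,Q=tool(basketR(yaw,0,np.radians(d)),c0,C,s); arm.move_linear(P,Q,v=v)
roll(20); arm.pause(.3); roll(-20); arm.pause(.3); roll(0); arm.pause(.2)
print(w(),current_time(),current_width())
arm.move_linear(P+[0,0,.10],v=.15)
# level swing toward dish
P2,Q2=tool(basketR(np.radians(175.5)),np.array([.447,.200,.14]),[-.107,0,-.077],s)
print(solver.ik(P2,Q2)); arm.move_to(P2,Q2); print(current_time())
p=cams.capture("top");q=cams.capture("side")
for k in["pin1_center","valve_center"]:
    print(k,[(np.round(d["position"],0).tolist(),round(d["confidence"],2)) for d in cams.spot_point(p,k)])
for k in["catch","dish"]: print(k,[(at_z(p,d["position"],0).round(3),round(d["confidence"],2)) for d in cams.spot_point(p,k)])
a=cv2.resize(p["pixels"][130:250,380:500],(400,400),interpolation=cv2.INTER_CUBIC)
b=cv2.resize(q["pixels"][80:400,100:420],(400,400),interpolation=cv2.INTER_CUBIC)
cv2.imwrite("pics/swing.png",np.hstack([a,b]))
```

```text
err [-0.0002 -0.      0.0001] [-0.01 -0.02 -0.01] [ 0.125 -0.045  0.061]
[ 0.09 -0.06 -5.18]
[ 0.31 -0.19 -5.42] 11.65 0.10462197260854021
[ 3.75915370e-01  1.03974375e-01  1.95724245e+00 -4.44089210e-16
  1.08037583e+00  4.54455186e-01]
14.1083
pin1_center [([451.0, 179.0], 0.38)]
valve_center [([350.0, 196.0], 0.87), ([307.0, 149.0], 0.81), ([188.0, 234.0], 0.72)]
catch [(array([ 0.467, -0.259,  0.   ]), 0.97)]
dish [(array([0.48 , 0.197, 0.   ]), 0.87)]
```

View pics/swing.png

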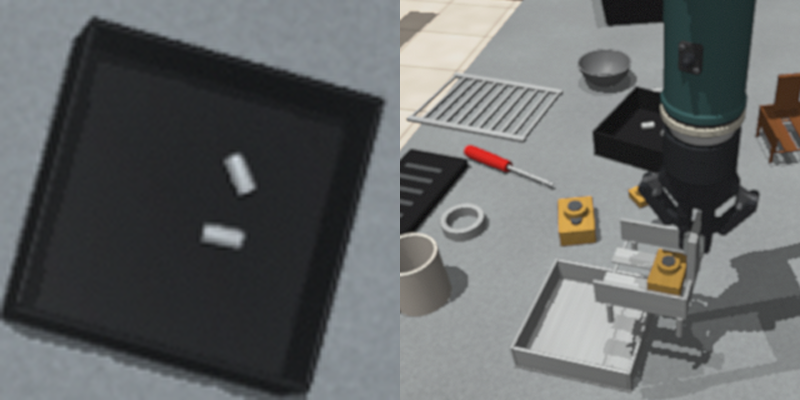

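Both pins lie in the catch tray at crop (240,172) and (222,236). The valve is in the basket, and its mouth is over the steel tray. Now I tip it.

Run:
```python
from h import *
s=-1; yaw=np.radians(175.5); m=np.array([np.cos(yaw+np.pi),np.sin(yaw+np.pi),0])
D=np.array([.479,.198,0]); L=[-.107,0,-.077]
def pose(t): return tool(basketR(yaw,np.radians(t)),D-.03*m+[0,0,.055+.05*max(0,1-t/60)],L,s)
seq=[12,24,36,45,52,58,64]
print([solver.ik(*pose(t)) is not None for t in seq])
for t in seq:
    P,Q=pose(t); arm.move_linear(P,Q,v=.15)
arm.pause(.5); print(current_time(),np.round(current_ft_force(),1))
q=cams.capture("side");p=cams.capture("top")
print([(np.round(d["position"],0).tolist(),round(d["confidence"],2)) for d in cams.spot_point(q,"valve_center")],[(np.round(d["position"],0).tolist(),round(d["confidence"],2)) for d in cams.spot_point(p,"valve_center")])
cv2.imwrite("pics/tip.png",np.hstack([cv2.resize(q["pixels"][170:410,120:360],(400,400)),cv2.resize(p["pixels"][90:290,130:330],(400,400))]))
```

```text
[True, True, True, True, True, True, True]
17.275 [ 0.2  1.  -2.2]
[([224.0, 328.0], 0.95), ([240.0, 258.0], 0.79), ([295.0, 236.0], 0.7)] [([212.0, 156.0], 0.9), ([349.0, 199.0], 0.73), ([308.0, 149.0], 0.65)]
```

View pics/tip.png

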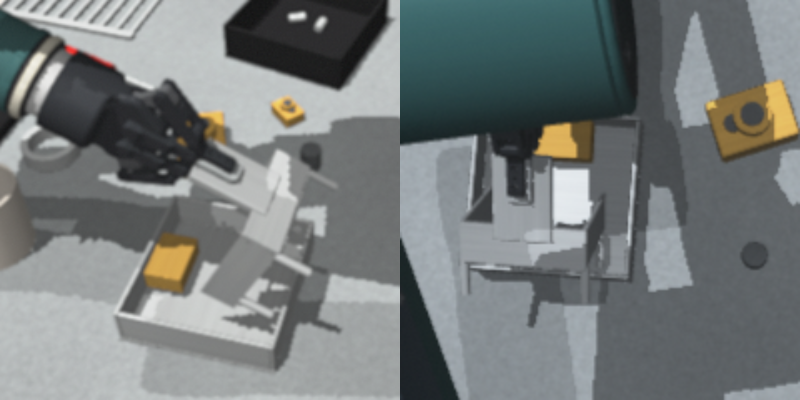

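The valve body has landed in the steel tray at crop (170,262), against its far wall, and the basket is empty. Next I back off and work out where the pins lie relative to the basket's feet.

Run:
```python
from h import *
s=-1; yaw=np.radians(175.5)
P=np.array(current_tool_pos()); arm.move_linear(P+[0,0,.08],v=.12)
P2,Q2=tool(basketR(yaw),np.array([.447,.200,.15]),[-.107,0,-.077],s)
arm.move_linear(P2,Q2,v=.2)
p=cams.capture("top");q=cams.capture("side")
y0=np.radians(76); G=np.array([.489,-.212,.117])
for px in((452.1,181.7),(446.6,200.9)):
    X=at_z(p,px,.011); print("pin",X.round(3),basketR(y0).inv().apply(X-G).round(3))
for px in [np.array(c)/3.333+[380,130] for c in((92,20),(383,100),(308,393),(5,318))]:
    X=at_z(p,px,.055);print("tray corner",X.round(3),basketR(y0).inv().apply(X-G).round(3))
print(current_time(),[(np.round(d["position"],0).tolist(),round(d["confidence"],2)) for d in cams.spot_point(q,"valve_center")])
cv2.imwrite("pics/up.png",np.hstack([cv2.resize(q["pixels"][170:410,120:360],(400,400)),cv2.resize(p["pixels"][120:260,370:510],(400,400))]))
```

```text
pin [ 0.493 -0.296  0.011] [-0.081 -0.024 -0.106]
pin [ 0.453 -0.284  0.011] [-0.079  0.017 -0.106]
tray corner [ 0.575 -0.198  0.055] [ 0.035 -0.08  -0.062]
tray corner [ 0.528 -0.369  0.055] [-0.143 -0.076 -0.062]
tray corner [ 0.356 -0.321  0.055] [-0.138  0.103 -0.062]
tray corner [ 0.401 -0.144  0.055] [ 0.044  0.102 -0.062]
19.6583 [([223.0, 326.0], 0.94), ([295.0, 239.0], 0.73), ([241.0, 258.0], 0.7)]
```

View pics/up.png

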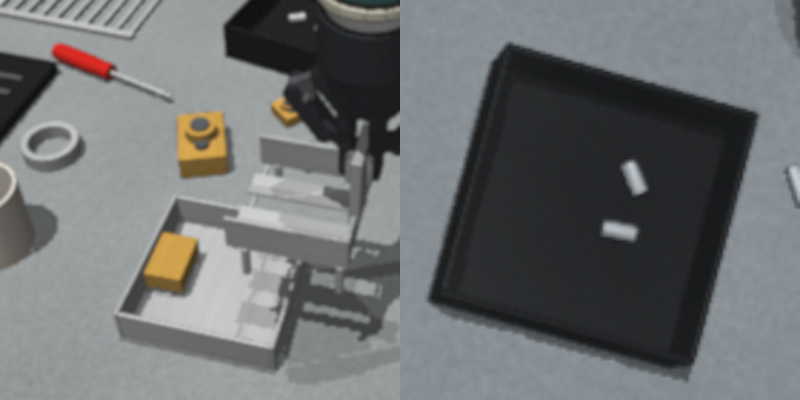

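The valve lies flat in the steel tray. The pins sit between where the front feet will stand, about 25 mm inside them, so the original pose is clear. I'm putting the basket back.

Run:
```python
from h import *
s=-1;G=np.array([.489,-.212,.117]); P,Q=tool(basketR(np.radians(76)),G,[0,0,0],s)
arm.move_to(P+[0,0,.10],Q); arm.pause(.2)
f0=np.array(current_ft_force()); print(f0.round(1))
arm.move_linear(P+[0,0,.012],v=.1)
for dz in (.008,.005,.003,.001,0,-.001):
    arm.move_linear(P+[0,0,dz],v=.02); f=np.array(current_ft_force()); print(dz,f.round(1))
    if f[2]-f0[2]>4: break
grip(0.6); arm.pause(.2)
arm.move_linear(np.array(current_tool_pos())+[0,0,.10],v=.12)
arm.move_joints([0.6,.1,1.7,0,1.34,0]); print(current_time())
p=cams.capture("top");q=cams.capture("side")
cv2.imwrite("pics/end.png",np.hstack([cv2.resize(q["pixels"][120:240,230:370],(466,400),interpolation=cv2.INTER_CUBIC),cv2.resize(p["pixels"][130:250,380:480],(333,400),interpolation=cv2.INTER_CUBIC)]))
```

```text
[ 0.4 -0.6 -2.9]
0.008 [-0.5  1.  -2. ]
0.005 [-0.   0.3 -2.4]
0.003 [-1.  -0.1 -2.9]
0.001 [ 0.1 -0.1 -2. ]
0 [-0.9  1.3  1. ]
-0.001 [-1.9  3.1 10.7]
27.8917
```

View pics/end.png

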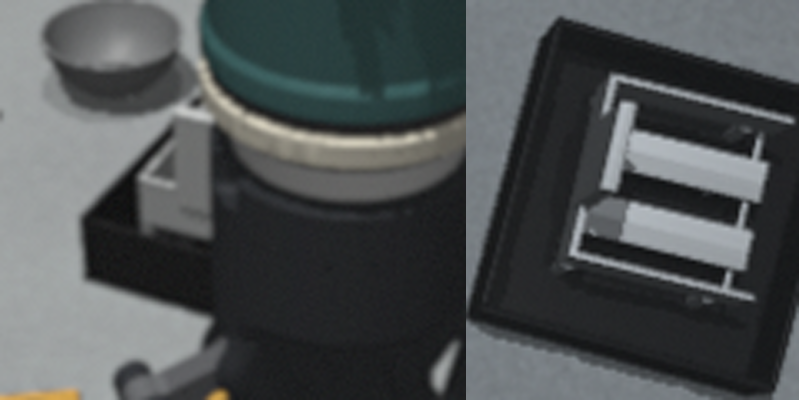

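The top view shows the empty basket standing upright in the black tray at crop (675,185), same as at the start, with the arm clear of it.

```bash
python3 -c "
from h import *
p=cams.capture('top'); print([(np.round(d['position'],0).tolist(),round(d['confidence'],2)) for d in cams.spot_point(p,'valve_center')], np.round(current_ft_force(),1))
print(ticket.sign_off())"
```

```text
[([306.0, 148.0], 0.96), ([211.0, 159.0], 0.94), ([352.0, 199.0], 0.52)] [ 0.3 -0.3 -0.2]
the job is handed in; nothing more can be done
None
```

The job is handed in after about 28 s of the 72 s: both pins dropped into the black catch tray, the valve body is in the square steel tray, and the empty basket stands upright back in the catch tray, released.

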